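# Show where the stray ink bottle belongs

### The arm

A 7-joint arm with a two-finger parallel gripper is mounted at the origin on the work surface; the furniture and walls round the work are solid. World frame = base frame: x ahead of the robot, y to its left, z up, the work surface at z = 0. Lengths are in m, angles in rad, forces in N, time in s.
With the tool pointing down it reaches from about 0.4 to 0.85 m from the base axis. Payload 4.5 kg.
Tool frame: the origin (TCP) lies midway between the tips of the shut fingers; the grasp point (between the pads) lies 19 mm behind it; z points along the fingers, y is the direction in which the jaws open and shut (so a half turn about z gives the same grasp; the last joint's range is limited). The gripper opens to 88 mm and grips with 3 to 60 N. Pads are 18 mm wide; open, the fingers measure 123 mm over their backs; the gripper's body (75 mm by 187 mm) begins 45 mm behind the grasp point.
Start: joints at [1.181, 0.689, -0.195, 1.565, 0.157, 0.902, -0.215], TCP at [0.257, -0.57, 0.239] pointing down, gripper open.
Joint ranges: [-3.01, 3.01], [-0.46, 2.08], [-1.47, 1.51], [0.13, 2.56], [-1, 4.14], [0.04, 2.09], [-2.66, 2.66]. Speed limits (rad/s): [2.57, 2.57, 3.14, 3.14, 3.14, 3.14, 3.14].

### API

Orientations are given as a unit quaternion [x, y, z, w].
In Python, from plant import get_state, snapshot, finish_job, find_in gives the robot as it stands.
- The arm moves only by the shell command python3 -m creep 'ROWS' [OPENING] [FORCE]. ROWS is JSON, one flat list of numbers, 6 for each row, row after row: the shift along the tool's x, y, z in mm, then the turn, a rotation vector about the tool's x, y, z in degrees. In form: [tx, ty, tz, wx, wy, wz, tx, ty, tz, wx, wy, wz, ...]. A call has 1 to 5 rows; each row shifts and turns the pose as measured when the row begins, along the tool's axes as they then stand; what a row does not reach is not made up. A row lasts 1/12 s, in which the tool goes at most 41.7 mm and 7.16 degrees, less where a joint would pass 70% of its speed; a pose out of reach is approached as far as the arm can. A call is refused whole if a number of a shift passes 41.7 or a number of a turn 7.16, either way. A call with a gripper value outside its range is refused whole. OPENING is the finger opening in mm, from 0 to 88.1, set as the call begins (- or left out, the last holds). The fingers move at their own pace and stop on an object; FORCE is the grip in N (left out, the last holds). Time passes only in rows, so rows that do not move let the fingers close. It gives the time, the measured TCP pose, the force and the opening at its end, in the units of the state.
- get_state(): the state, without advancing time (a new reading comes with each control period).
- snapshot(name): name is "side" or "top" or "wrist"; returns a dict with "color" (480x640x3 uint8, red, green, blue), "intrinsics" (3x3 intrinsics, pixels), "dist_coeffs" ([k1, k2, p1, p2, k3] as OpenCV has them; the pictures are not rectified), "extrinsics" (4x4, takes a point from world to camera coordinates). Camera axes: x right, y down, z forward; pixel columns grow to the right and rows downward; lengths in m; the calibration is good to about 2 mm. A picture is of the moment at which its call begins. There is no depth.
- finish_job(): hands the job in, once; it reports no verdict.
Trained networks look in the newest picture that a camera, given by its name, has taken for a name from the list of things; names that differ only in an ending like _2 or _b are one class to them, and where a whole thing is asked for, a point or a joint stands for the part that bears it (a point fixed in the world has none). Each returns a list of dicts, best first, with "score" (0 to 1); they miss things now and then, are a little off and sometimes report something else, mostly with a low value. They report only what shows in the picture. A call takes as long as a camera call. They do not tell look-alikes from the thing itself.
- find_in(thing, camera): "xy" ([column, row] in pixels, amid what is visible of it).
The state is a dict: "clock": time; "q": joint angles; "qd": joint speeds; "joint_torque": joint torques, N m; "tool_pos": TCP position; "eef_rot": TCP orientation; "contact_force": force on the tool from outside, world axes, zero at the start; "moment": the same for the moment, N m; "opening": opening from 0.0 (shut) to 1.0 (fully open).
Only numpy, scipy, OpenCV 4.12 (cv2) and the standard library are available. Lean on these libraries where they do the work, as an engineer would, in place of code of your own. Each camera call takes 0.05 s, during which the arm holds its last target.

### The job

Show the studio helper where the stray ink goes: with the fingertips, point from straight above at the dropper bottle that was left out of the wooden rack, staying a few centimetres over its tip for two seconds. Then point in the same way at the rack's empty well, a few centimetres above its mouth, and finish still pointing there. Touch nothing on the way, and do not come down to point at any other bottle or jar.

Things in the scene. Friction and masses are not known exactly. Their poses are not given: they have to be found in the camera images.
- rack: fixed wooden rack, a block 66 mm (its x) by 240 mm (its y, the row of wells) by 40 mm high, origin at the centre of its underside, z up; four round wells 46 mm wide, 25 mm deep, at y = -87, -29, 29 and 87 mm. Three wells hold bottles, in any order, and one is empty
- empty_well (a point): centre of the mouth of the one empty well, level with the rack's top (40 mm above the table), z up; a thin cork disc 3 mm thick lies on this well's floor. Bottles in the neighbouring wells, 58 mm away centre to centre, rise up to 67 mm above the rack's top
- ink_d_top (a point): the dropper bottle left out of the rack, standing upright on the table on the robot's right: 42 mm across, 95 mm tall, with a slim tapering rubber teat on top; the point is the top of the teat, z up. It is loose
- ink_c_top (a point): the other dropper bottle, 38 mm across, 92 mm tall, already standing in a well of the rack; the point is the top of its teat, z up
- ink_a_top (a point): screw-capped ink bottle, 42 mm across and 60 mm tall, standing upright in one of the rack's wells; the point is the centre of the top of its cap, z up
- ink_b_top (a point): screw-capped ink bottle, 35 mm across and 63 mm tall, standing upright in one of the rack's wells; the point is the centre of the top of its cap, z up
- varnish_jar_top (a point): wide screw-capped jar, 52 mm across and 73 mm tall, standing on the table 70 to 90 mm from the dropper bottle that was left out, on its robot side; the point is the centre of the top of its cap, z up
- thread_spool: wooden thread spool, 31 mm across and 40 mm tall, standing 65 to 85 mm to the left of the dropper bottle that was left out; origin at the centre of its underside
Mind the look-alikes: they are no part of the job. Leave any green or turquoise look-alike of the part that bears ink_b_top alone.

How it is judged:
By the outcome, as a careful person would: the job done as asked, in the order asked, and still so for the second after the job is handed in, with the robot touching nothing.
It also fails if it takes over 42 s, if anything falls off the work surface, if the arm or the gripper's body presses on something with over 40 N, if the wrist force passes 120 N, or if a joint passes its speed limit or range.

## Working session

There is one attempt and no reset: what is moved stays moved. The work goes in short steps, Python scripts to look and compute and a shell command to move; the robot and the scene stay as the last step left them, time stands still between calls to the robot, and variables do not carry over. Pictures are saved under pics/ and viewed, and the job is handed in when it is done.

```bash
ls; mkdir -p pics; cat > h.py <<'E'
import numpy as np,cv2
from plant import *
def save(n,f):
    s=snapshot(n); cv2.imwrite(f,s["color"][:,:,::-1]); np.savez('pics/'+n+'.npz',**{k:np.array(v) for k,v in s.items() if k!="name"}); return s
E
python3 - <<'E'
from h import *
print(get_state())
for c in ("top","side","wrist"):
    s=save(c,f"pics/{c}0.png"); print(c,np.round(s["extrinsics"],3).tolist(),np.round(s["intrinsics"],1).tolist(),s["dist_coeffs"])
    for t in ["rack","ink_d_top","ink_c_top","ink_a_top","ink_b_top","varnish_jar_top","thread_spool","empty_well"]:
        try: print(t,[(np.round(d["xy"]).tolist(),round(d["score"],2)) for d in find_in(t,c)])
        except Exception as e: print(t,e)
E
```

```text
pics
{'clock': 0.0, 'q': array([ 1.1808022 ,  0.68993921, -0.19455145,  1.56633697,  0.15733203,
        0.902511  , -0.21512089]), 'qd': array([ 5.14640838e-04,  2.18769008e-05, -7.95014249e-04,  1.31662369e-03,
        1.09475932e-03,  2.80875923e-04,  7.45193387e-05]), 'joint_torque': array([-4.49623049e-04, -5.27568662e+01, -1.26730945e+00, -1.53430456e+01,
       -5.27472713e-02,  6.70788431e-03,  1.38703103e-04]), 'tool_pos': array([ 0.25672039, -0.56915226,  0.23794082]), 'eef_rot': array([ 9.77621579e-01,  2.10369295e-01, -2.55865443e-04, -8.61232365e-04]), 'contact_force': array([-0.58782939, -0.01540954,  0.47248646]), 'moment': array([ 0.02458195, -0.02568861,  0.02933013]), 'opening': 1.00027613133043}
top [[0.023, -1.0, 0.018, -0.001], [-0.99, -0.025, -0.135, 0.408], [0.136, -0.014, -0.991, 1.038], [0.0, 0.0, 0.0, 1.0]] [[441.8, 0.0, 317.8], [0.0, 441.8, 238.0], [0.0, 0.0, 1.0]] [0.02789285 0.         0.         0.         0.        ]
rack [([248.0, 238.0], 0.68)]
ink_d_top [([378.0, 229.0], 0.87)]
ink_c_top [([241.0, 244.0], 0.79)]
ink_a_top [([220.0, 261.0], 0.69)]
ink
[... 547 characters left out ...]
), ([311.0, 246.0], 0.3)]
ink_c_top [([301.0, 313.0], 0.74)]
ink_a_top [([322.0, 338.0], 0.71)]
ink_b_top [([326.0, 263.0], 0.88), ([314.0, 397.0], 0.78), ([290.0, 262.0], 0.67), ([282.0, 281.0], 0.64), ([226.0, 376.0], 0.57)]
varnish_jar_top [([343.0, 233.0], 0.66)]
thread_spool [([312.0, 246.0], 0.78)]
empty_well [([292.0, 307.0], 0.46)]
wrist [[0.413, -0.911, -0.001, -0.625], [-0.867, -0.393, 0.306, -0.043], [-0.279, -0.126, -0.952, 0.389], [0.0, 0.0, 0.0, 1.0]] [[339.9, 0.0, 318.0], [0.0, 339.9, 245.9], [0.0, 0.0, 1.0]] [-0.00851892  0.          0.          0.          0.        ]
rack []
ink_d_top []
ink_c_top []
ink_a_top []
ink_b_top []
varnish_jar_top []
thread_spool []
empty_well []
```

```bash
python3 - <<'E'
import cv2
for c,(x0,x1,y0,y1) in dict(top=(150,420,150,330),side=(200,400,180,420)).items():
    im=cv2.imread(f"pics/{c}0.png")[y0:y1,x0:x1]; f=min(800/(x1-x0),600/(y1-y0)); cv2.imwrite(f"pics/{c}0c.png",cv2.resize(im,None,fx=f,fy=f,interpolation=cv2.INTER_CUBIC)); print(c,f)
E
```

```text
top 2.962962962962963
side 2.5
```

View pics/top0.png

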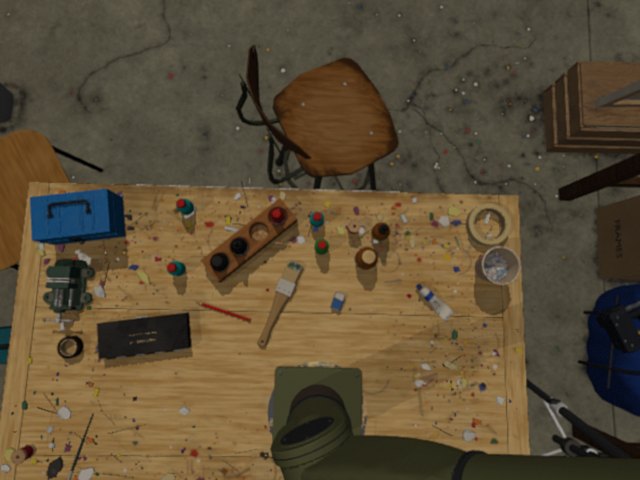

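View pics/top0c.png

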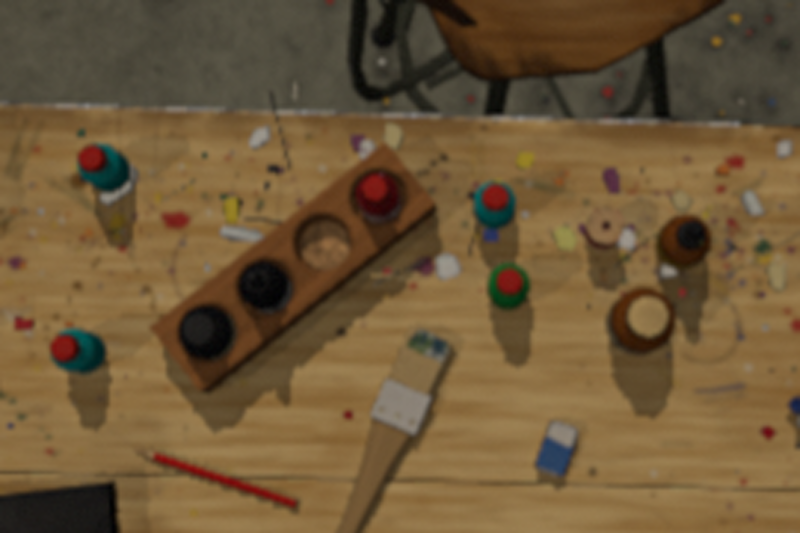

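View pics/side0c.png

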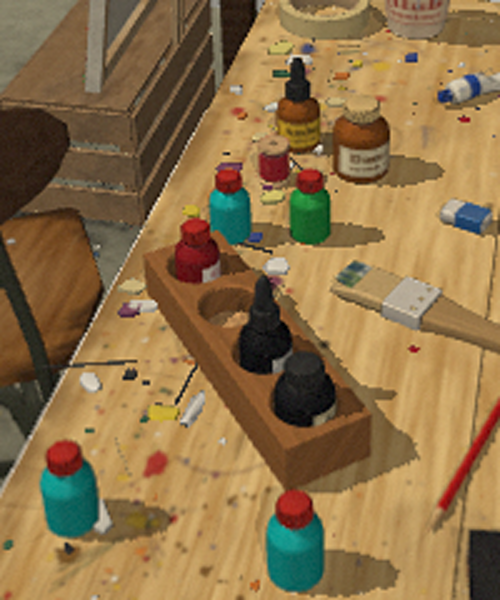

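View pics/side0.png

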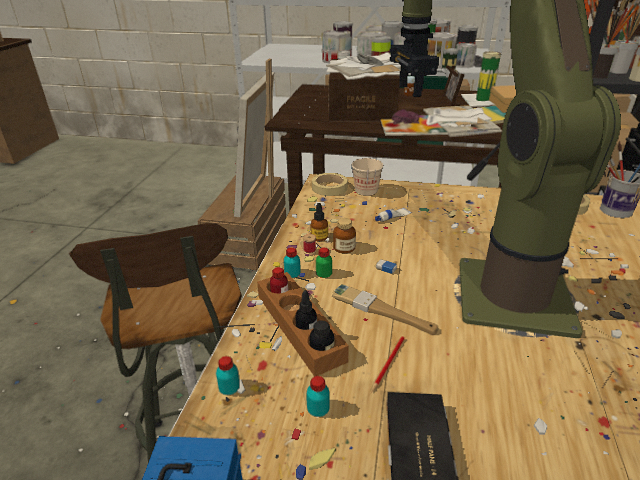

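The candidates for the stray dropper are:
- the amber dropper bottle, teat at top (384,229) and side (319,205)
- the black dropper in the rack, top (240,246)
- the amber jar, top (367,257)
- the green and turquoise bottles, top (315,220) and (322,245)

I choose the amber dropper outside the rack. The jar is on its robot side and the spool at (354,226) is to its left, as described. The empty well is at top (259,232), between the red cap and the black dropper.

```bash
cat >> h.py <<'E'
def ray(n,px):
    s=np.load('pics/'+n+'.npz'); K,D,T=s["intrinsics"],s["dist_coeffs"],s["extrinsics"]
    u=cv2.undistortPoints(np.array([[px]],float),K,D)[0,0]
    R=T[:3,:3]; d=R.T@np.array([u[0],u[1],1]); return -R.T@T[:3,3], d/np.linalg.norm(d)
def onz(n,px,z):
    o,d=ray(n,px); return o+d*(z-o[2])/d[2]
def tri(a,pa,b,pb):
    A=np.zeros((3,3));y=np.zeros(3)
    for n,p in((a,pa),(b,pb)):
        o,d=ray(n,p);P=np.eye(3)-np.outer(d,d);A+=P;y+=P@o
    x=np.linalg.solve(A,y); return x,[round(float(np.linalg.norm(np.cross(x-ray(n,p)[0],ray(n,p)[1]))),4) for n,p in((a,pa),(b,pb))]
def px(n,X):
    s=np.load('pics/'+n+'.npz'); T=s["extrinsics"]
    return cv2.projectPoints(np.array([X],float),cv2.Rodrigues(T[:3,:3])[0],T[:3,3],s["intrinsics"],s["dist_coeffs"])[0].ravel()
E
cat > m.py <<'E'
from h import *
def T(p):return (150+p[0]/2.963,150+p[1]/2.963)
def S(p):return (200+p[0]/2.5,180+p[1]/2.5)
f=lambda x:np.round(x,4)
print("d tip",tri("top",T((693,234)),"side",S((298,62))), onz("top",T((693,234)),.095),onz("side",S((298,62)),.095))
print("well",f(onz("top",T((324,243)),.04)),f(onz("side",S((230,303)),.04)))
for n,p,z in[("red",(376,186),.078),("c",(265,282),.107),("a",(206,332),.075)]: print(n,f(onz("top",T(p),z)))
for n,p in [("jar",(648,316))]: print(n,f(onz("top",T(p),.073)))
print("spool",f(onz("top",T((604,226)),.04)))
for p in [(385,147),(435,208),(207,390),(153,327)]: print("corner",f(onz("top",T(p),.04)))
print("turq",f(onz("top",T((495,197)),.063)),"green",f(onz("top",T((510,281)),.063)))
E
python3 m.py
```

```text
d tip (array([ 0.42544056, -0.14051906,  0.09050621]), [0.0017, 0.0017]) [ 0.4230368  -0.13996966  0.095     ] [ 0.42539603 -0.13261286  0.095     ]
well [0.4169 0.1484 0.04  ] [0.4188 0.1492 0.04  ]
red [0.4573 0.1052 0.078 ]
c [0.3764 0.1832 0.107 ]
a [0.3403 0.2317 0.075 ]
jar [ 0.3612 -0.1088  0.073 ]
spool [ 0.4366 -0.077   0.04  ]
corner [0.4971 0.1021 0.04  ]
corner [0.4478 0.0601 0.04  ]
corner [0.2972 0.2356 0.04  ]
corner [0.346  0.2809 0.04  ]
turq [0.4538 0.012  0.063 ] green [ 0.3871 -0.0013  0.063 ]
```

```bash
python3 - <<'E'
import cv2
for n,c,(x,y),r in [("d_top","top",(381,230),16),("w_top","top",(259,231),24),("d_side","side",(319,220),24),("w_side","side",(292,302),24)]:
    im=cv2.imread(f"pics/{c}0.png")[y-r:y+r,x-r:x+r]; cv2.imwrite(f"pics/{n}.png",cv2.resize(im,(384,384),interpolation=cv2.INTER_CUBIC))
import numpy as np
I=[cv2.imread(f"pics/{n}.png") for n in("d_top","w_top","d_side","w_side")]
cv2.imwrite("pics/q.png",cv2.resize(np.vstack([np.hstack(I[:2]),np.hstack(I[2:])]),(600,600)))
E
```

```text
(no output)
```

View pics/q.png

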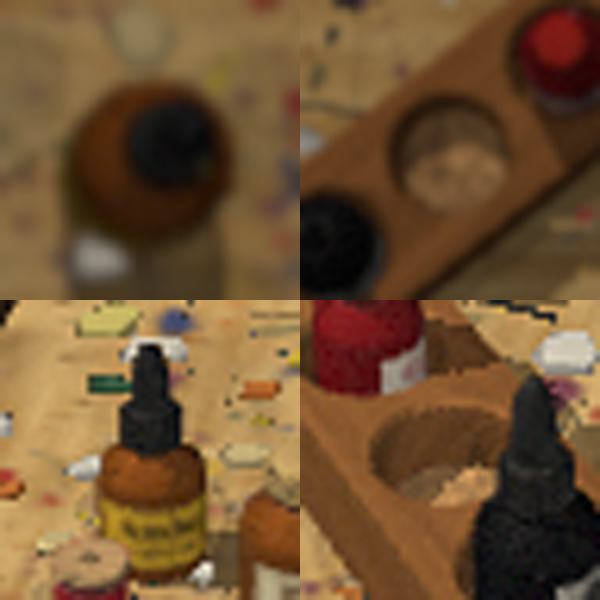

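The crops confirm the choice: the amber body with a black teat is outside the rack, and the empty well shows its cork floor between the red cap and the black dropper. My targets are the tip at about (0.424, -0.139, 0.095) and the well at (0.417, 0.148, 0.04).

```bash
python3 -m creep '[28,-28,0,0,0,0,28,-28,0,0,0,0,28,-28,0,0,0,0,28,-28,0,0,0,0,28,-28,0,0,0,0]' 0; cat > go.py <<'E'
from h import *
import sys
from scipy.spatial.transform import Rotation as R
t=np.array(eval(sys.argv[1])); s=get_state(); r=R.from_quat(s["eef_rot"]); 
print("clock",s["clock"],"pos",np.round(s["tool_pos"],4),"shift mm",np.round(r.inv().apply(t-s["tool_pos"])*1000,1),"tilt correction deg",np.round(np.degrees(np.cross(r.as_matrix()[:,2],[0,0,-1])@r.as_matrix()),2),"F",np.round(s["contact_force"],1),"open",round(s["opening"],2))
E
python3 go.py '[.424,-.139,.2]'
```

```text
clock: 1.77
tool_pos: [0.3242, -0.3899, 0.237]
eef_rot: [0.98, 0.201, -0.001, 0.005]
contact_force: [2.0, -0.5, 0.1]
opening: 0.646
clock 1.7667 pos [ 0.3242 -0.3899  0.237 ] shift mm [ 190.5 -191.8   34.4] tilt correction deg [0.53 0.25 0.  ] F [ 2.  -0.5  0.1] open 0.65
```

```bash
python3 -m creep '[28,-28,2,0.3,0,0,28,-28,2,0,0,0,28,-28,2,0,0,0,28,-28,2,0,0,0,28,-28,2,0,0,0]' 0;python3 go.py '[.424,-.139,.2]'
```

```text
clock: 2.18
tool_pos: [0.4009, -0.1983, 0.2269]
eef_rot: [0.98, 0.199, 0.0, 0.004]
contact_force: [1.3, -0.2, -0.0]
opening: 0.265
clock 2.1833 pos [ 0.4009 -0.1983  0.2269] shift mm [ 44.5 -45.8  26.5] tilt correction deg [0.45 0.06 0.  ] F [ 1.3 -0.2 -0. ] open 0.26
```

```bash
python3 -m creep '[18,-18,5,0.4,0,0,14,-14,5,0,0,0,8,-8,5,0,0,0,4,-4,5,0,0,0,0,0,3,0,0,0]' 0;python3 go.py '[.424,-.139,.135]'
python3 - <<'E'
from h import *
for c in ("top","side","wrist"):
    s=save(c,f"pics/{c}1.png")
    print(c,[(np.round(d["xy"]).tolist(),round(d["score"],2)) for d in find_in("ink_d_top",c)], px(c,[.424,-.139,.095]), px(c,get_state()["tool_pos"]))
E
```

```text
clock: 2.6
tool_pos: [0.4306, -0.1267, 0.2044]
eef_rot: [0.978, 0.208, 0.004, -0.001]
contact_force: [0.3, 0.2, 0.1]
opening: 0.006
clock 2.6 pos [ 0.4306 -0.1267  0.2044] shift mm [-11.5   8.5  69.3] tilt correction deg [ 0.   -0.42  0.  ] F [0.3 0.2 0.1] open 0.01
top [([382.0, 234.0], 0.61), ([277.0, 219.0], 0.23)] [383.45944072 228.54421915] [387.23393519 217.26944185]
side [([320.0, 226.0], 0.88), ([311.0, 246.0], 0.59)] [320.36326532 203.55172551] [316.44069261 160.8443352 ]
wrist [([332.0, 228.0], 0.68)] [325.72792627 253.92801025] [317.41252713 310.81247955]
```

View pics/wrist1.png

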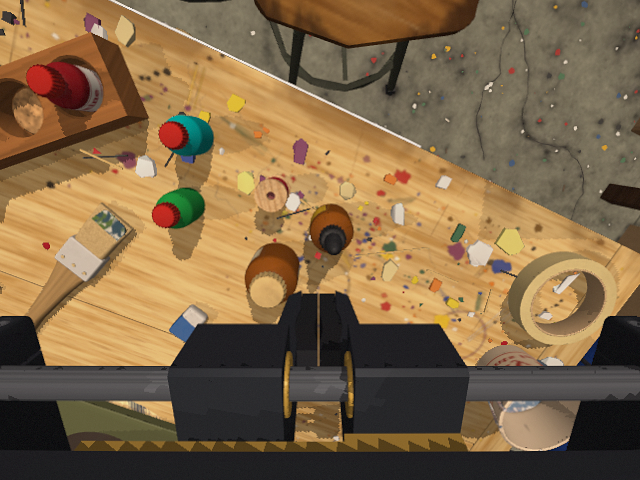

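View pics/side1.png

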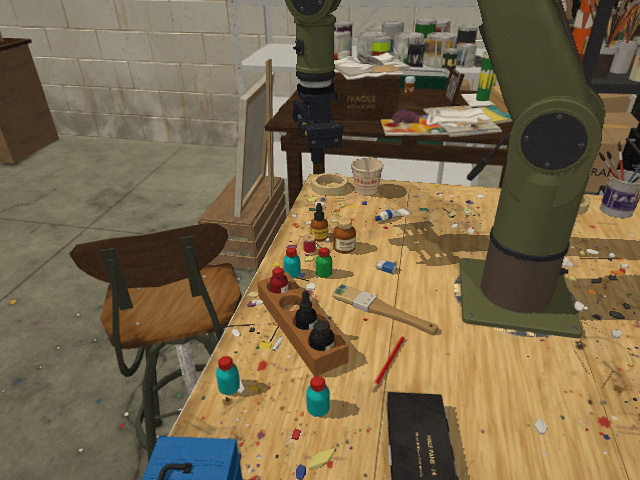

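```bash
python3 - <<'E'
from h import *
im=cv2.imread("pics/wrist1.png")[190:320,270:400]; cv2.imwrite("pics/w1c.png",cv2.resize(im,(585,585),interpolation=cv2.INTER_CUBIC))
E
```

```text
(no output)
```

View pics/w1c.png

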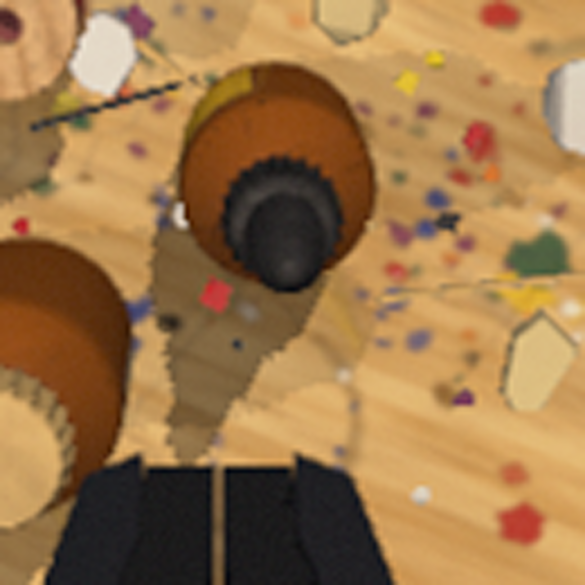

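```bash
python3 go.py '[.424,-.139,.135]'; python3 - <<'E'
from h import *
w=(334.4,251.1);t=(384.0,228.9);s=(318.9,204)
print(onz("wrist",w,.095),onz("top",t,.095),onz("side",s,.095)); print(tri("wrist",w,"side",s),tri("wrist",w,"top",t),tri("top",t,"side",s))
E
```

```text
clock 2.9 pos [ 0.4295 -0.1296  0.2049] shift mm [-9.3  6.4 69.8] tilt correction deg [ 0.05 -0.36 -0.  ] F [-0.  -0.3  0.1] open 0.0
[ 0.42892134 -0.14430101  0.095     ] [ 0.4232137  -0.14023158  0.095     ] [ 0.42687664 -0.13626     0.095     ]
(array([ 0.42821608, -0.1448623 ,  0.09053379]), [0.0006, 0.0006]) (array([ 0.42538371, -0.14445067,  0.08238665]), [0.0021, 0.0021]) (array([ 0.42568503, -0.14038589,  0.09259437]), [0.0021, 0.0021])
```

```bash
python3 go.py '[.4265,-.141,.16]'; python3 -m creep '[-3,5,10,0,-0.3,0,-3,4,10,0,0,0,0,0,0,0,0,0]' ;python3 go.py '[.4265,-.141,.135]'
python3 - <<'E'
from h import *
import time
s=save("wrist","pics/wrist2.png"); print(px("wrist",[.4265,-.141,.095]),get_state()["tool_pos"])
im=cv2.imread("pics/wrist2.png")[190:320,270:400]; cv2.imwrite("pics/w2c.png",cv2.resize(im,(585,585),interpolation=cv2.INTER_CUBIC))
E
```

```text
clock 2.9 pos [ 0.4295 -0.1296  0.2049] shift mm [-7.6  9.2 44.8] tilt correction deg [ 0.05 -0.36 -0.  ] F [-0.  -0.3  0.1] open 0.0
clock: 3.15
tool_pos: [0.4278, -0.1435, 0.1843]
eef_rot: [0.979, 0.204, 0.002, 0.001]
contact_force: [0.0, 0.5, -0.4]
opening: 0.006
clock 3.15 pos [ 0.4278 -0.1435  0.1843] shift mm [-0.3 -3.  49.3] tilt correction deg [ 0.2  -0.14  0.  ] F [ 0.   0.5 -0.4] open 0.01
[313.32635689 251.38583762] [ 0.42808829 -0.14323744  0.18479484]
```

View pics/w2c.png

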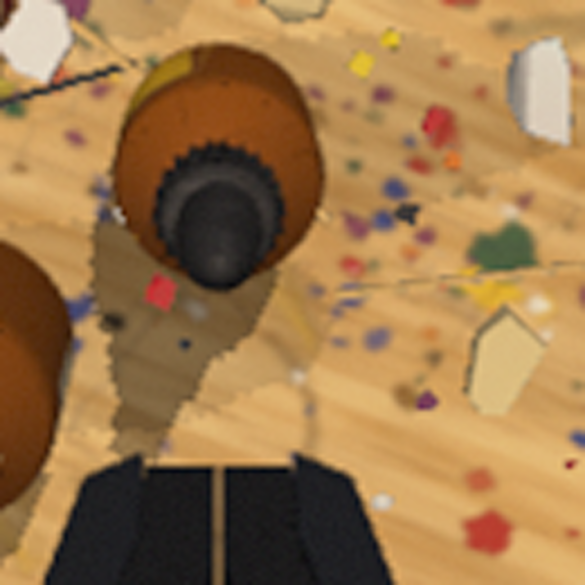

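```bash
python3 go.py '[.427,-.1425,.13]'; python3 -m creep '[0,0,13,0.2,0,0,0,0,13,0,0,0,0,0,13,0,0,0,0,0,9,0,0,0,0,0,0,0,0,0]' ;python3 go.py '[.427,-.1425,.13]'
python3 - <<'E'
from h import *
for c in("wrist","side","top"): save(c,f"pics/{c}3.png"); print(c,px(c,[.427,-.1425,.095]),px(c,get_state()["tool_pos"]))
a=cv2.resize(cv2.imread("pics/wrist3.png")[190:320,270:400],(400,400)); b=cv2.resize(cv2.imread("pics/side3.png")[140:260,260:380],(400,400));cv2.imwrite("pics/3.png",np.hstack([a,b]))
E
python3 go.py '[.427,-.1425,.13]'
```

```text
clock 3.2 pos [ 0.4281 -0.1432  0.1848] shift mm [-0.9 -1.3 54.8] tilt correction deg [ 0.21 -0.17  0.  ] F [ 0.5  0.7 -0.6] open 0.0
clock: 3.62
tool_pos: [0.4296, -0.1455, 0.136]
eef_rot: [0.979, 0.202, 0.003, 0.001]
contact_force: [-0.5, 0.2, -0.1]
opening: 0.008
clock 3.6167 pos [ 0.4296 -0.1455  0.136 ] shift mm [-1.2 -3.8  6. ] tilt correction deg [ 0.16 -0.33 -0.  ] F [-0.5  0.2 -0.1] open 0.01
wrist [310.97113374 279.28720617] [317.66706493 311.19885498]
side [319.40700255 202.73181766] [318.09752549 185.63487391]
top [385.0020667  227.27938752] [389.72358655 222.64941077]
clock 3.7667 pos [ 0.4304 -0.1456  0.1375] shift mm [-2.  -4.2  7.4] tilt correction deg [ 0.25 -0.45 -0.  ] F [0.1 0.8 0.5] open 0.01
```

View pics/3.png

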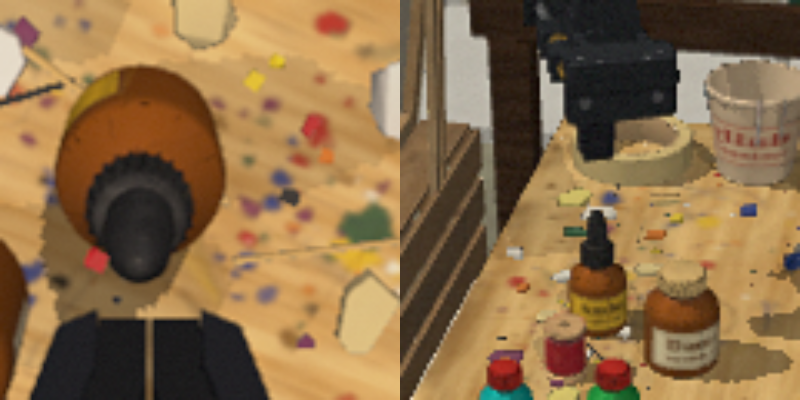

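```bash
python3 -c "
from h import *
print(onz('wrist',(314.9,277.1),.095),onz('side',(260+197/3.333,140+212/3.333),.095))"; python3 -m creep '[-2,-2,5,0,-0.4,0,0,-1,2,0,0,0,0,0,0,0,0,0,0,0,0,0,0,0,0,0,0,0,0,0]' ;python3 go.py '[.428,-.143,.13]'
```

```text
[ 0.42920938 -0.14408714  0.095     ] [ 0.42680444 -0.13821125  0.095     ]
clock: 4.18
tool_pos: [0.4285, -0.1437, 0.1319]
eef_rot: [0.979, 0.202, 0.002, 0.003]
contact_force: [-0.5, 0.4, 0.1]
opening: 0.005
clock 4.1833 pos [ 0.4285 -0.1437  0.1319] shift mm [-0.2 -0.9  1.9] tilt correction deg [ 0.39 -0.21 -0.  ] F [-0.5  0.4  0.1] open 0.01
```

```bash
for i in 1 ; do python3 -m creep '[0,-0.5,1,0.3,0,0,0,0,0,0,0,0,0,0,0,0,0,0,0,0,0,0,0,0,0,0,0,0,0,0]'; python3 -m creep '[0,0,0,0,0,0,0,0,0,0,0,0,0,0,0,0,0,0,0,0,0,0,0,0,0,0,0,0,0,0]'; python3 go.py '[.428,-.143,.13]'; python3 -m creep '[0,0,0,0,0,0,0,0,0,0,0,0,0,0,0,0,0,0,0,0,0,0,0,0,0,0,0,0,0,0]';python3 -m creep '[0,0,0,0,0,0,0,0,0,0,0,0,0,0,0,0,0,0,0,0,0,0,0,0,0,0,0,0,0,0]'; python3 go.py '[.428,-.143,.13]';done
```

```text
clock: 4.6
tool_pos: [0.4286, -0.1434, 0.1312]
eef_rot: [0.979, 0.202, 0.002, 0.0]
contact_force: [-0.2, 0.3, 0.2]
opening: 0.006
clock: 5.02
tool_pos: [0.4285, -0.1434, 0.1312]
eef_rot: [0.979, 0.202, 0.002, 0.0]
contact_force: [0.6, 0.4, -0.3]
opening: 0.005
clock 5.0167 pos [ 0.4285 -0.1434  0.1312] shift mm [-0.3 -0.6  1.2] tilt correction deg [ 0.09 -0.25  0.  ] F [ 0.6  0.4 -0.3] open 0.01
clock: 5.43
tool_pos: [0.4286, -0.1434, 0.1312]
eef_rot: [0.979, 0.202, 0.002, 0.0]
contact_force: [-0.1, -0.6, -0.1]
opening: 0.004
clock: 5.85
tool_pos: [0.4285, -0.1434, 0.1312]
eef_rot: [0.979, 0.202, 0.002, 0.0]
contact_force: [0.5, -0.5, -0.0]
opening: 0.002
clock 5.85 pos [ 0.4285 -0.1434  0.1312] shift mm [-0.3 -0.6  1.2] tilt correction deg [ 0.09 -0.25  0.  ] F [ 0.5 -0.5 -0. ] open 0.0
```

Still since about 4.2 s. I'll hold for well over two seconds to be safe.

```bash
python3 -m creep '[0,0,0,0,0,0,0,0,0,0,0,0,0,0,0,0,0,0,0,0,0,0,0,0,0,0,0,0,0,0]'; python3 -m creep '[0,0,0,0,0,0,0,0,0,0,0,0,0,0,0,0,0,0,0,0,0,0,0,0,0,0,0,0,0,0]';python3 -m creep '[0,0,0,0,0,0,0,0,0,0,0,0,0,0,0,0,0,0,0,0,0,0,0,0,0,0,0,0,0,0]'
python3 -m creep '[0,0,-20,0,0,0,0,0,-20,0,0,0,0,0,-20,0,0,0,0,0,-15,0,0,0,0,0,0,0,0,0]'; python3 go.py '[.417,.148,.21]'
```

```text
clock: 6.27
tool_pos: [0.4286, -0.1434, 0.1312]
eef_rot: [0.979, 0.202, 0.002, 0.0]
contact_force: [-0.8, -0.6, 0.9]
opening: 0.007
clock: 6.68
tool_pos: [0.4286, -0.1434, 0.1312]
eef_rot: [0.979, 0.202, 0.002, 0.0]
contact_force: [-0.4, 0.0, 0.7]
opening: 0.003
clock: 7.1
tool_pos: [0.4286, -0.1434, 0.1312]
eef_rot: [0.979, 0.202, 0.002, 0.0]
contact_force: [-0.2, 0.5, 0.2]
opening: 0.005
clock: 7.52
tool_pos: [0.4271, -0.143, 0.208]
eef_rot: [0.979, 0.202, 0.0, -0.001]
contact_force: [0.3, 0.2, -0.1]
opening: 0.005
clock 7.5167 pos [ 0.4271 -0.143   0.208 ] shift mm [ 105.8 -271.2   -1.6] tilt correction deg [-0.06 -0.05  0.  ] F [ 0.3  0.2 -0.1] open 0.01
```

```bash
python3 -m creep '[11,-28,0,0,0,0,11,-28,0,0,0,0,11,-28,0,0,0,0,11,-28,0,0,0,0,11,-28,0,0,0,0]'; python3 go.py '[.417,.148,.21]'
```

```text
clock: 7.93
tool_pos: [0.4235, 0.0036, 0.2065]
eef_rot: [0.981, 0.192, 0.001, 0.002]
contact_force: [0.0, 0.4, -0.4]
opening: 0.004
clock 7.9333 pos [0.4235 0.0036 0.2065] shift mm [  48.5 -136.2   -4.1] tilt correction deg [ 0.27 -0.09  0.  ] F [ 0.   0.4 -0.4] open 0.0
```

```bash
python3 -m creep '[10,-28,-2,0.3,0,0,10,-28,-2,0,0,0,9,-26,0,0,0,0,7,-18,0,0,0,0,3,-9,0,0,0,0]'; python3 go.py '[.417,.148,.21]'; python3 -m creep '[0,0,0,0,0,0,0,0,0,0,0,0]'; python3 go.py '[.417,.148,.21]'
python3 - <<'E'
from h import *
for c in("wrist",): save(c,f"pics/{c}4.png"); print(c,px(c,[.417,.148,.04]),px(c,get_state()["tool_pos"]))
cv2.imwrite("pics/4.png",cv2.resize(cv2.imread("pics/wrist4.png")[160:320,220:420],(800,640))[:600])
E
```

```text
clock: 8.35
tool_pos: [0.4156, 0.1295, 0.207]
eef_rot: [0.981, 0.196, -0.001, -0.001]
contact_force: [-0.5, 0.3, 0.0]
opening: 0.002
clock 8.35 pos [0.4156 0.1295 0.207 ] shift mm [  8.4 -16.5  -2.9] tilt correction deg [-0.17  0.09 -0.  ] F [-0.5  0.3  0. ] open 0.0
clock: 8.52
tool_pos: [0.4146, 0.1325, 0.2057]
eef_rot: [0.98, 0.199, -0.002, -0.002]
contact_force: [-0.1, -0.8, -0.9]
opening: 0.008
clock 8.5167 pos [0.4146 0.1325 0.2057] shift mm [  8.3 -13.4  -4.2] tilt correction deg [-0.22  0.16 -0.  ] F [-0.1 -0.8 -0.9] open 0.01
wrist [304.1123538  215.83765426] [317.75513989 311.13366419]
```

View pics/4.png

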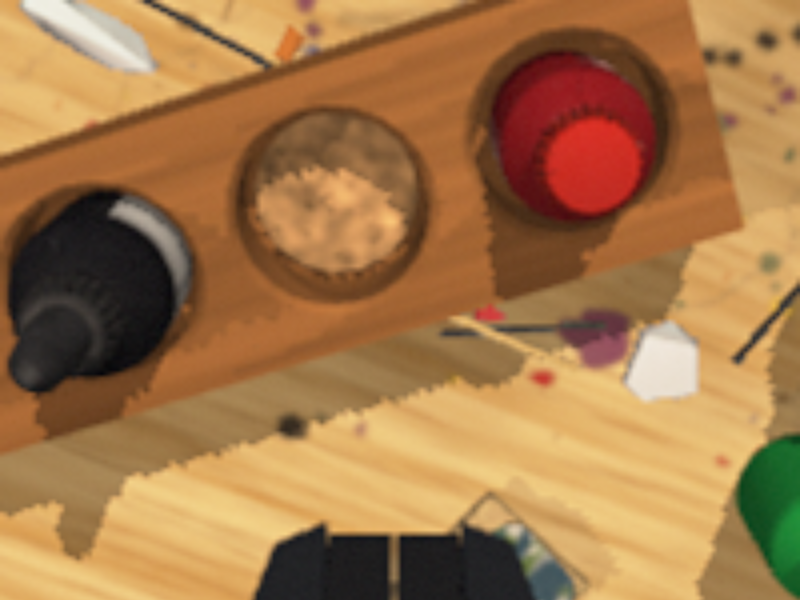

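```bash
python3 -c "
from h import *
print(onz('wrist',(303.2,211),.04),onz('top',(259.2,231.5),.04),onz('side',(292,301.2),.04))"; python3 go.py '[.419,.149,.13]'
```

```text
[0.42091787 0.15052528 0.04      ] [0.41812445 0.14877934 0.04      ] [0.41884449 0.14915454 0.04      ]
clock 8.5667 pos [0.4146 0.1322 0.2057] shift mm [ 10.8 -13.5  75.8] tilt correction deg [-0.23  0.16 -0.  ] F [-0.3  0.3 -0.2] open 0.0
```

Target well centre is (0.4195, 0.1495). I'll line up laterally first, then descend.

```bash
python3 -m creep '[6,-8,0,-0.2,0.1,0,5,-6,5,0,0,0,0,0,10,0,0,0,0,0,10,0,0,0,0,0,0,0,0,0]'; python3 go.py '[.4195,.1495,.08]'
```

```text
clock: 8.98
tool_pos: [0.4204, 0.144, 0.1786]
eef_rot: [0.981, 0.194, -0.001, 0.001]
contact_force: [-1.2, -0.2, 0.4]
opening: 0.004
clock 8.9833 pos [0.4204 0.144  0.1786] shift mm [ 1.5 -5.6 98.5] tilt correction deg [0.14 0.14 0.  ] F [-1.2 -0.2  0.4] open 0.0
```

```bash
python3 -m creep '[1,-4,12,0.1,0.1,0,0,-2,14,0,0,0,0,0,14,0,0,0,0,0,10,0,0,0,0,0,0,0,0,0]'; python3 go.py '[.4195,.1495,.08]'
python3 - <<'E'
from h import *
for c in("wrist",): save(c,f"pics/{c}5.png"); print(c,px(c,[.4195,.1495,.04]),px(c,get_state()["tool_pos"]))
cv2.imwrite("pics/5.png",cv2.resize(cv2.imread("pics/wrist5.png")[180:330,220:420],(800,600)))
E
```

```text
clock: 9.4
tool_pos: [0.4208, 0.1456, 0.1268]
eef_rot: [0.982, 0.19, 0.0, 0.001]
contact_force: [1.9, -0.8, -0.4]
opening: 0.005
clock 9.4 pos [0.4208 0.1456 0.1268] shift mm [ 0.3 -4.3 46.7] tilt correction deg [0.16 0.02 0.  ] F [ 1.9 -0.8 -0.4] open 0.0
wrist [311.50491685 251.74148991] [317.63173612 311.17581021]
```

View pics/5.png

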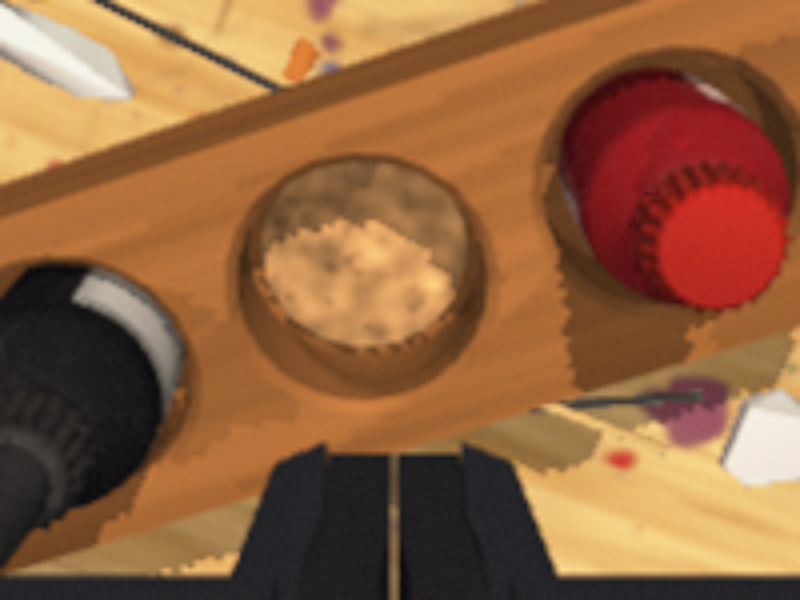

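```bash
python3 -c "
from h import *
print(onz('wrist',(310.5,249),.04))"; python3 -m creep '[0,-3,8,0.1,0,0,0,-1,9,0,0,0,0,0,9,0,0,0,0,0,9,0,0,0,0,0,0,0,0,0]'; python3 go.py '[.42,.15,.075]'
```

```text
[0.42116277 0.15093493 0.04      ]
clock: 9.87
tool_pos: [0.4218, 0.1492, 0.0918]
eef_rot: [0.982, 0.188, 0.003, -0.0]
contact_force: [0.3, -0.2, 0.8]
opening: 0.004
clock 9.8667 pos [0.4218 0.1492 0.0918] shift mm [-1.4 -1.4 16.8] tilt correction deg [ 0.06 -0.33 -0.  ] F [ 0.3 -0.2  0.8] open 0.0
```

```bash
python3 -m creep '[-1,-1,8,0,-0.3,0,0,0,8,0,0,0,0,0,0,0,0,0,0,0,0,0,0,0,0,0,0,0,0,0]'; python3 go.py '[.42,.15,.075]';python3 -m creep '[0,0,0,0,0,0,0,0,0,0,0,0,0,0,0,0,0,0]'
python3 - <<'E'
from h import *
for c in("wrist","side","top"): save(c,f"pics/{c}6.png"); print(c,px(c,[.42,.15,.04]),px(c,get_state()["tool_pos"]))
a=cv2.resize(cv2.imread("pics/wrist6.png")[200:360,220:380],(400,400)); b=cv2.resize(cv2.imread("pics/side6.png")[200:360,220:380],(400,400));cv2.imwrite("pics/6.png",np.hstack([a,b]))
E
python3 go.py '[.42,.15,.075]'
```

```text
clock: 10.28
tool_pos: [0.4208, 0.1502, 0.0744]
eef_rot: [0.982, 0.188, 0.001, 0.0]
contact_force: [-1.1, 0.2, -0.6]
opening: 0.004
clock 10.2833 pos [0.4208 0.1502 0.0744] shift mm [-0.8 -0.1 -0.6] tilt correction deg [ 0.05 -0.05 -0.  ] F [-1.1  0.2 -0.6] open 0.0
clock: 10.53
tool_pos: [0.4211, 0.1503, 0.075]
eef_rot: [0.982, 0.188, 0.001, 0.0]
contact_force: [-0.2, -0.4, -0.9]
opening: 0.004
wrist [317.11558898 283.16029926] [317.28406665 310.81086859]
side [291.29224494 301.40863888] [289.83256222 286.75284443]
top [258.71898351 230.70915593] [256.89096348 227.94116673]
clock 10.6833 pos [0.4211 0.1503 0.0749] shift mm [-1.1 -0.2 -0.1] tilt correction deg [ 0.05 -0.11  0.  ] F [ 0.6 -0.4 -0.4] open 0.0
```

View pics/6.png

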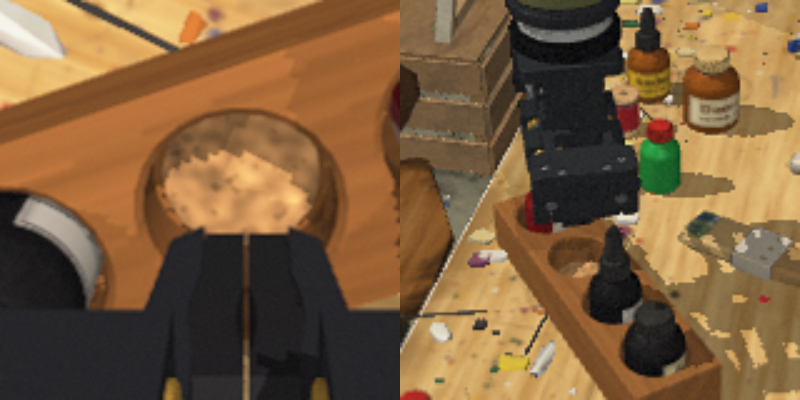

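```bash
python3 -m creep '[-1,0,0,0,0,0,0,0,0,0,0,0,0,0,0,0,0,0,0,0,0,0,0,0,0,0,0,0,0,0]'; python3 -m creep '[0,0,0,0,0,0,0,0,0,0,0,0,0,0,0,0,0,0,0,0,0,0,0,0,0,0,0,0,0,0]'; python3 -m creep '[0,0,0,0,0,0,0,0,0,0,0,0,0,0,0,0,0,0,0,0,0,0,0,0,0,0,0,0,0,0]';python3 -m creep '[0,0,0,0,0,0,0,0,0,0,0,0,0,0,0,0,0,0,0,0,0,0,0,0,0,0,0,0,0,0]';python3 -m creep '[0,0,0,0,0,0,0,0,0,0,0,0,0,0,0,0,0,0,0,0,0,0,0,0,0,0,0,0,0,0]';python3 go.py '[.42,.15,.075]'; python3 -c "
from plant import *
print(finish_job())"
```

```text
clock: 11.1
tool_pos: [0.4201, 0.1499, 0.0751]
eef_rot: [0.982, 0.188, 0.001, 0.0]
contact_force: [0.2, -0.5, -0.6]
opening: 0.006
clock: 11.52
tool_pos: [0.4201, 0.1499, 0.0751]
eef_rot: [0.982, 0.188, 0.001, 0.0]
contact_force: [-0.8, 0.3, -0.4]
opening: 0.003
clock: 11.93
tool_pos: [0.4202, 0.1499, 0.0751]
eef_rot: [0.982, 0.188, 0.001, 0.0]
contact_force: [-0.1, 0.2, -0.0]
opening: 0.003
clock: 12.35
tool_pos: [0.4202, 0.1499, 0.0751]
eef_rot: [0.982, 0.188, 0.001, 0.0]
contact_force: [-0.6, -0.7, 0.0]
opening: 0.005
clock: 12.77
tool_pos: [0.4202, 0.1499, 0.0751]
eef_rot: [0.982, 0.188, 0.001, 0.0]
contact_force: [0.1, 0.9, -0.5]
opening: 0.005
clock 12.7667 pos [0.4202 0.1499 0.0751] shift mm [-0.1 -0.2  0.1] tilt correction deg [ 0.05 -0.13  0.  ] F [ 0.1  0.9 -0.5] open 0.0
the job is handed in; nothing more can be done
None
```

With the fingers shut and pointing straight down, I held about 36 mm over the teat of the amber dropper bottle outside the rack for nearly 3 s. I then lifted to 0.21 m, crossed over the other bottles without coming down, and finished about 35 mm above the mouth of the empty well. The job was handed in at 12.8 s.

**Last checks:**
- **Position over the well:** the tool was within 0.3 mm of the target I had set and tilted less than 0.2°. The last wrist picture puts the well's centre on that target.
- **Contact:** the wrist force stayed at noise level, at most about 2 N. The black dropper in the rack had not moved in the last side picture.
- **Disagreement between cameras:** they differed on the dropper's tip by up to about 6 mm, and up to 8 mm between the wrist and side views early on. I weighted the wrist camera most, so the offset over the teat may be a few millimetres.
- **Not seen directly:** in the last side picture the gripper's body hid the fingertips, so their height over the well comes from the measured pose.

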